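# Load the battery stand and snap its cap on

### The job

Load the headlamp battery stand: take the two cells out of the charger and stand one in the pocket at the one-bar end first, then the other in the pocket at the two-bar end, each fully down in its pocket and let go. Then fit the round snap cap over the stud in the middle of the stand and press it straight down until it clicks past the catches and sits home, and keep pressing: the job finishes while the gripper is still pushing the cap firmly down on its seat, not let go. Leave the other things on the shelf where they are.

Things in the scene. Friction and masses are not known exactly. Their poses are not given: they have to be found in the camera images.
- stand: fixed grey block 70 (its x) x 180 (its y) x 40 mm high with two pockets and a middle stud; origin at its underside's centre, z up; any yaw. Raised bars (36 x 6 mm, 4 mm high, along its x) mark the ends: one bar at y = +70 mm; two at y = -62 and -80 mm. Pockets at y = +36 and -36 mm, 21 mm wide, 35 mm deep, 3 mm chamfer. Black collar 24 mm in diameter to z = 74 mm, stud on it to z = 96 mm
- pocket_one (a point): centre of the floor of the pocket at the one-bar end (stand z = 5 mm, 35 mm below the block top)
- pocket_two (a point): centre of the floor of the pocket at the two-bar end (stand z = 5 mm, 35 mm below the block top)
- seat (a point): centre of the collar's top (stand z = 74 mm) on the stud's axis: the cap's underside rests here when home. The metal stud above it is 11 mm thick, 22 mm high, tapered over its last 7 mm to 5 mm; three rounded sprung catches bulge to 9 mm from its axis, widest 9 mm above this point
- cell_a: upright battery cell, 18 mm in diameter, 65 mm long, 46 g, in the charger with 45 mm showing; origin at the centre of its underside, z along it to its terminal (up). 1.5 mm loose all round in a pocket; fully down in a stand pocket its top is 30 mm above the block. The two cells are alike: either may go in either pocket
- cell_b: the other cell, the same as cell_a
- cap: round grey snap cap, 50 g, mouth down: disc 92 mm across, 6 mm thick, with a grip boss 30 mm in diameter from 6 to 30 mm height; origin at the underside's centre, z up, any yaw. Mouth 14 mm wide, cavity above it 23 mm. It meets the catches 14 mm above the seat, needs about 8 to 14 N there, gives way (click) and drops to the seat and is retained, 4 mm over the cells. A firm push is 10 to 20 N
- charger: grey charger, fixed: block 64 (its x) x 96 (its y) x 24 mm high; origin at the centre of its underside. Two pockets 21 mm wide, 20 mm deep (floor at z = 4 mm) at y = +22 and -22 mm hold the cells. It and the cap may be on either side
- pole_basket: bystander: ski pole basket, ring 90 mm in diameter with spokes and a hub 22 mm high; origin at the centre of its underside
- wax_tin: bystander: round metal tin 62 mm in diameter, 25 mm high; origin at the centre of its underside
- headlamp: bystander: silver headlamp 50 x 84 mm, 46 mm high; origin at the centre of its underside
- ice_scraper: bystander: grey plastic ice scraper 88 x 183 mm, 14 mm high; origin near its middle on its underside
- boot_tree: bystander: wooden boot tree 70 x 250 mm, 78 mm high; origin near its middle on its underside
Mind the look-alikes: they are no part of the job. Leave any turquoise look-alike of the cap alone.

How it is judged (in metres and radians):
On the way, in this order (a step that is already met when the one before it is completed fails the run):
1. a cell stands fully down and let go in the one-bar pocket (((horizontal distance between cell_a and pocket_one below 0.006 m and z of cell_a in the frame of pocket_one between -0.006 and 0.006 m and angle between cell_a's own z axis and vertical below 0.15 rad and contact force between the fingers and cell_a below 0.5 N) or (horizontal distance between cell_b and pocket_one below 0.006 m and z of cell_b in the frame of pocket_one between -0.006 and 0.006 m and angle between cell_b's own z axis and vertical below 0.15 rad and contact force between the fingers and cell_b below 0.5 N))), for 0.2 s.
2. the other cell stands fully down and let go in the two-bar pocket, the first still in place (((horizontal distance between cell_a and pocket_one below 0.006 m and z of cell_a in the frame of pocket_one between -0.006 and 0.006 m and angle between each of cell_a, cell_b's own z axis and vertical below 0.15 rad and horizontal distance between cell_b and pocket_two below 0.006 m and z of cell_b in the frame of pocket_two between -0.006 and 0.006 m and contact force between the fingers and cell_a below 0.5 N and contact force between the fingers and cell_b below 0.5 N) or (horizontal distance between cell_b and pocket_one below 0.006 m and z of cell_b in the frame of pocket_one between -0.006 and 0.006 m and angle between each of cell_b, cell_a's own z axis and vertical below 0.15 rad and horizontal distance between cell_a and pocket_two below 0.006 m and z of cell_a in the frame of pocket_two between -0.006 and 0.006 m and contact force between the fingers and cell_b below 0.5 N and contact force between the fingers and cell_a below 0.5 N))), for 0.2 s.
3. the cap has snapped home on the stud over both cells and is still being pressed down (((horizontal distance between cell_a and pocket_one below 0.006 m and z of cell_a in the frame of pocket_one between -0.006 and 0.006 m and angle between each of cell_a, cell_b's own z axis and vertical below 0.15 rad and horizontal distance between cell_b and pocket_two below 0.006 m and z of cell_b in the frame of pocket_two between -0.006 and 0.006 m) or (horizontal distance between cell_b and pocket_one below 0.006 m and z of cell_b in the frame of pocket_one between -0.006 and 0.006 m and angle between each of cell_b, cell_a's own z axis and vertical below 0.15 rad and horizontal distance between cell_a and pocket_two below 0.006 m and z of cell_a in the frame of pocket_two between -0.006 and 0.006 m)) and z of cap in the frame of seat between -0.004 and 0.003 m and horizontal distance between cap and seat below 0.004 m and angle between cap's own z axis and vertical below 0.06 rad and contact force between cap and stand above 4 N and contact force between the fingers and cap above 2 N), for 0.5 s.
At the end, for the whole second after the job is handed in: Through the last second: a cell fully down in each stand pocket (6 mm of its floor centre, tilt under 0.15 rad); the cap home on the stud (3 mm in height, 4 mm sideways, tilt under 0.06 rad), fingers on it with over 2 N, and pressed on the stand with over 4 N (all of step 3); the arm keeps its last pose, push and grip.
It fails at once if the pole basket is moved more than 30 mm (distance of pole_basket from where it was at the start of the episode above 0.03 m).
It fails at once if the wax tin is moved more than 30 mm (distance of wax_tin from where it was at the start of the episode above 0.03 m).
It fails at once if the headlamp is moved more than 30 mm (distance of headlamp from where it was at the start of the episode above 0.03 m).
It fails at once if the ice scraper is moved more than 30 mm (distance of ice_scraper from where it was at the start of the episode above 0.03 m).
It fails at once if the boot tree is moved more than 30 mm (distance of boot_tree from where it was at the start of the episode above 0.03 m).
It also fails if it takes over 72 s, if anything falls off the work surface, if the arm or the gripper's body presses on something with over 40 N, if the wrist force passes 120 N, or if a joint passes its speed limit or range.

### The arm

A 6-joint arm with a two-finger parallel gripper is mounted at the origin on the work surface. World frame = base frame: x ahead of the robot, y to its left, z up, the work surface at z = 0. Lengths are in mm, angles in rad, forces in N, time in s.
With the tool pointing down it reaches from about 350 to 775 mm from the base axis. Payload 7.3 kg.
Tool frame: the origin (TCP) lies on the front face of the gripper's body, between the roots of the fingers; the fingertips stand 66 mm ahead of it and the grasp point (between the pads) lies 47 mm ahead of it (bot.tip_extent is the distance from the TCP to the fingertips, in mm); z points along the fingers, y is the line along which they close (so a half turn about z gives the same grasp; the last joint's range is limited). The gripper opens to 92 mm and grips with 3 to 60 N. Pads are 19 mm wide; open, the fingers measure 130 mm over their backs; the gripper's body (75 mm by 190 mm) begins 47 mm behind the grasp point.
Start: joints at [1.037, 0.342, 1.524, -0, 1.275, -0.146], TCP at [198.514, 486.036, 292.241] pointing down, gripper open.
Joint ranges: [-2.53, 2.53], [-0.77, 2.02], [0.04, 2.7], [-1, 4.14], [0.28, 2.66], [-3.11, 3.11]. Speed limits (rad/s): [2.57, 2.57, 3.14, 3.14, 3.14, 3.14].

### API

Orientations are given as [roll, pitch, yaw] about the fixed x, y, z axes, in that order (R = Rz(yaw) Ry(pitch) Rx(roll)).
In Python, from plant import readout, viewer, order, bot gives the robot as it stands.
- The arm moves only by the shell command python3 -m creep 'ROWS'. ROWS is text: rows parted by semicolons, each of 7 numbers parted by spaces: the shift along the world's x, y, z in m, then the turn, a rotation vector about the world's x, y, z in rad, then the opening in per cent of the stroke, from 0 (shut) to 100 (fully open). A call has 1 to 8 rows; each row shifts and turns the commanded pose from where the row before left it; what a row does not reach is not made up. A row lasts 1/12 s, in which the tool goes at most 41.7 mm and 7.16 degrees, less where a joint would pass 70% of its speed; a pose out of reach is approached as far as the arm can. A call is refused whole if a number of a shift passes 0.0417 or a number of a turn 0.125, either way. A call with a gripper value outside its range is refused whole. The fingers move at their own pace and stop on an object; the grip force is fixed at half the most. Time passes only in rows, so rows that do not move let the fingers close. It gives the time, the measured TCP pose, the force, the opening and the grip force at its end, in the units of the state.
- readout.get_obs(): the state, without advancing time (a new reading comes with each control period).
- viewer.capture(name): name is "side" or "top"; returns the picture (400x640x3 uint8, red, green, blue); there is no depth.
- viewer.camera_info(name): a dict with "fx", "fy", "cx", "cy" (pixels), "D" ([k1, k2, p1, p2, k3] as OpenCV has them; the pictures are not rectified), "origin" and "rotation" of the camera in the world. Camera axes: x right, y up, looking along -z (the intrinsics and any distortion apply to the point x, -y, -z); pixel columns grow to the right and rows downward; lengths in mm; the calibration is good to about 2 mm. A picture is of the moment at which its call begins. camera_info takes no time and is no camera call.
- order.close_job(): hands the job in; it is judged then, once.
The state is a dict: "time": time; "joint_positions": joint angles; "dq": joint speeds; "tau": joint torques, N m; "tool_pos": TCP position; "tcp_rot": TCP orientation; "contact_force": force on the tool from outside, world axes, zero at the start; "moment": the same for the moment, N m; "grip_width": finger opening in mm; "finger_force": force on a finger pad.
Only numpy, scipy, OpenCV 4.12 (cv2) and the standard library are available. Lean on these libraries where they do the work, as an engineer would, in place of code of your own. Each camera call takes 0.05 s, during which the arm holds its last target. There are 200 camera calls.

## Working session

There is one attempt and no reset: what is moved stays moved. The work goes in short steps, Python scripts to look and compute and a shell command to move; the robot and the scene stay as the last step left them, time stands still between calls to the robot, and variables do not carry over. Pictures are saved under pics/ and viewed, at most 10 in all, crops included, and the job is handed in when it is done.

```bash
ls; mkdir -p pics; python3 - <<'E'
from plant import readout, viewer
import cv2
for n in("top","side"):
    cv2.imwrite(f"pics/{n}0.png",viewer.capture(n)[:,:,::-1]); print(viewer.camera_info(n))
print(readout.get_obs())
E
```

```text
pics
{'fx': 392.08909615818175, 'fy': 392.08909615818175, 'cx': 320.5313095972462, 'cy': 201.89662877035627, 'D': array([-0.07821826,  0.        ,  0.        ,  0.        ,  0.        ]), 'origin': array([ 276.3010076 ,    4.44231567, 1426.89711506]), 'rotation': array([ 0.20933868, -0.00213582, -1.58044598])}
{'fx': 422.3954550386384, 'fy': 422.3954550386384, 'cx': 311.8256052098878, 'cy': 199.29563021624833, 'D': array([-0.03517253,  0.        ,  0.        ,  0.        ,  0.        ]), 'origin': array([  75.21081189, -639.4416154 , 1057.99490359]), 'rotation': array([ 0.6863286 , -0.01259479, -0.62735964])}
{'time': 0.1, 'joint_positions': array([ 1.03701552e+00,  3.42683376e-01,  1.52489587e+00, -3.64267307e-05,
        1.27538248e+00, -1.45995025e-01]), 'dq': array([-1.09030358e-03, -2.40840317e-03, -1.89069469e-03, -3.45420497e-05,
        5.18839472e-04, -3.24948848e-04]), 'tau': array([ 9.05940869e-04, -4.32004809e+01, -2.44694424e+01,  7.18954951e-02,
        5.26627118e-02, -7.40117343e-05]), 'tool_pos': array([198.3755824 , 485.79921942, 291.60759236]), 'tcp_rot': array([-3.14023308e+00, -1.64703866e-04,  2.75381739e+00]), 'contact_force': array([ 0.83623918, -0.05194675,  0.35323001]), 'moment': array([-0.02865933, -0.03820196,  0.02619049]), 'finger_force': 0.0, 'grip_width': 92.02286336514781}
```

View pics/top0.png

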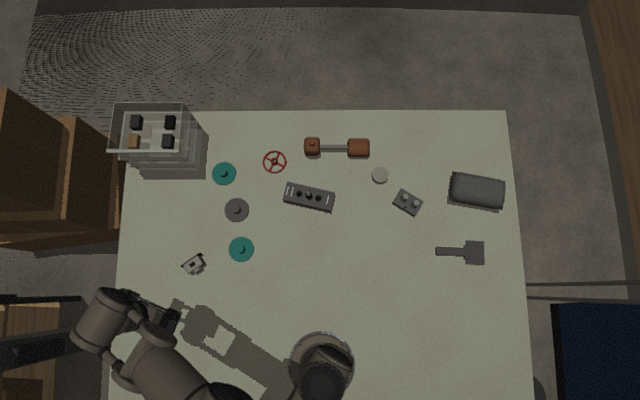

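View pics/side0.png

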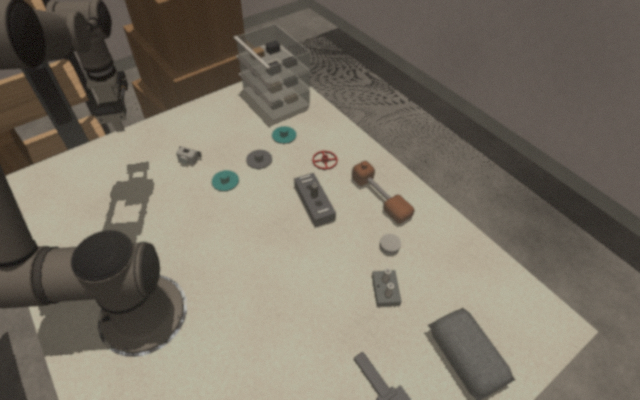

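```bash
cat > h.py <<'E'
import numpy as np, cv2
from scipy.spatial.transform import Rotation as R
from plant import readout, viewer
def avg(n,k): return np.mean([viewer.capture(n)[:,:,::-1].astype(float) for _ in range(k)],0)
def cam(n):
    c=viewer.camera_info(n); K=np.array([[c['fx'],0,c['cx']],[0,c['fy'],c['cy']],[0,0,1]])
    Rw=R.from_euler('xyz',c['rotation']).as_matrix()@np.diag([1,-1,-1]); return K,np.array(c['D']),np.array(c['origin']),Rw
def proj(n,P):
    K,D,o,Rw=cam(n); rv=cv2.Rodrigues(Rw.T)[0]
    return cv2.projectPoints(np.array(P,float).reshape(-1,1,3),rv,-Rw.T@o,K,D)[0].reshape(-1,2)
def unproj(n,px,z):
    K,D,o,Rw=cam(n); u=cv2.undistortPoints(np.array(px,float).reshape(-1,1,2),K,D).reshape(-1,2)
    d=np.c_[u,np.ones(len(u))]@Rw.T; return o+d*((z-o[2])/d[:,2])[:,None]
def crop(im,x,y,w,h,s): return cv2.resize(np.clip(im[y:y+h,x:x+w],0,255).astype(np.uint8),None,fx=s,fy=s,interpolation=cv2.INTER_CUBIC)
E
python3 - <<'E'
from h import *
t=avg("top",6); s=avg("side",6); np.savez("a0.npz",t=t,s=s)
a=[crop(t,275,170,66,48,6),crop(t,386,180,44,48,6),crop(t,218,192,22,48,6)]
b=[crop(s,285,165,66,64,6),crop(s,364,255,44,64,6),crop(s,247,130,22,64,6)]
im=np.vstack([np.hstack(a),np.hstack(b)]); im=np.clip(im*1.4,0,255).astype(np.uint8); im=cv2.resize(im,None,fx=600/im.shape[0],fy=600/im.shape[0]);print(im.shape); cv2.imwrite("pics/c1.png",im)
print(unproj("top",[[309,197],[402,200],[410,204],[237,210]],30))
E
```

```text
(600, 707, 3)
[[ 591.69937976   40.52916868   30.        ]
 [ 577.3859315  -299.64487459   30.        ]
 [ 562.16567788 -328.3148848    30.        ]
 [ 545.69168426  302.73509269   30.        ]]
```

View pics/c1.png

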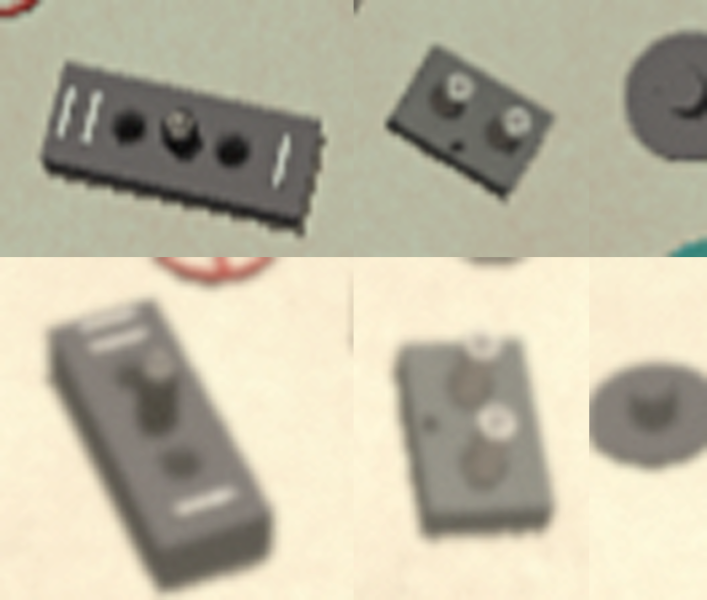

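```bash
cat > fit.py <<'E'
from h import *
from scipy.optimize import least_squares
S=600/112
def px(o,pts,off): return (np.array(pts,float)-off+0.5)/S-0.5+o
oy=257.1
st=[([0,-80,44],(66,112),(110,318)),([0,-62,44],(92,117),(119,341)),([0,70,44],(282,160),(205,502)),([0,0,96],(181,122),(159,362)),
([0,36,40],(233,151),(181,463)),([0,-36,40],(129,127),None),([35,-90,40],(67,62),(155,301)),([35,90,40],(322,120),(270,515)),([-35,90,40],(302,222),(161,548)),([-35,-90,40],(45,160),(50,330))]
ch=[([0,22,69],(459,88),(483,346)),([0,-22,69],(516,121),(497,422)),([32,48,24],(434,46),None),([32,-48,24],(553,117),(551,510)),([-32,-48,24],(505,193),(424,525)),([-32,48,24],(388,124),(404,345))]
for name,pts,ot,os_,xo,sgn,g in (("stand",st,(275,170),(285,165),0,1,[591,40,-1.77+3.14]),("charger",ch,(386,180),(364,255),66*S,1,[570,-314,-0.5])):
    best=None
    for y0 in np.arange(-3,3,.5):
        def f(p,full=False):
            c,s=np.cos(p[2]),np.sin(p[2]); M=np.array([[c,-s,0],[s,c,0],[0,0,1]]); r=[]
            T=np.array([p[0],p[1],0])
            for q,a,b in pts:
                P=M@q+T
                if a: r.append(proj("top",P)[0]-px(ot,a,[xo,0]))
                if b: r.append(proj("side",P)[0]-px(os_,b,[xo,oy]))
            r=np.array(r); return r if full else r.ravel()
        k=least_squares(f,[g[0],g[1],y0],loss='soft_l1')
        if best is None or k.cost<best.cost: best=k; R_=f(k.x,True)
    print(name,best.x.round(3),best.cost); print(R_.round(1).tolist())
    c,s=np.cos(best.x[2]),np.sin(best.x[2])
    for d in ((36,-36) if name=="stand" else (22,-22)): print(d,best.x[0]-s*d,best.x[1]+c*d)
# direct single points
z=np.array
print("stud",unproj("top",px((275,170),[(181,122)],0),96),unproj("side",px((285,165),[(159,362)],[0,oy]),96))
for i in (0,1): print("cell",unproj("top",px((386,180),[ch[i][1]],[66*S,0]),69),unproj("side",px((364,255),[ch[i][2]],[66*S,oy]),69))
d=np.load("a0.npz")
for n,k,bx in (("top","t",(215,190,44,40)),("side","s",(240,140,38,36))):
    x,y,w,h=bx; g=cv2.GaussianBlur(d[k],(0,0),.6)[y:y+h,x:x+w]; up=cv2.resize(g,None,fx=8,fy=8,interpolation=cv2.INTER_CUBIC)
    gr=up.mean(2); sat=up.max(2)-up.min(2); bg=np.median(gr[:20]); m=((gr<(bg+np.percentile(gr,8))/2)&(sat<0.3*gr+15)).astype(np.uint8)
    cs=max(cv2.findContours(m,0,1)[0],key=cv2.contourArea); e=cv2.fitEllipse(cv2.convexHull(cs))
    c=(np.array(e[0])+.5)/8-.5+[x,y]; print("cap",n,c,np.array(e[1])/8,unproj(n,[c],3))
E
python3 fit.py
```

```text
Traceback (most recent call last):
  File "fit.py", line 20, in <module>
    k=least_squares(f,[g[0],g[1],y0],loss='soft_l1')
  File "fit.py", line 17, in f
    if a: r.append(proj("top",P)[0]-px(ot,a,[xo,0]))
                   ~~~~^^^^^^^^^
  File "h.py", line 9, in proj
    K,D,o,Rw=cam(n); rv=cv2.Rodrigues(Rw.T)[0]
             ~~~^^^
  File "h.py", line 6, in cam
    c=viewer.camera_info(n); K=np.array([[c['fx'],0,c['cx']],[0,c['fy'],c['cy']],[0,0,1]])
ValueError: time passes only in moves, steps and waits
```

Cache the camera info, and fix the optimizer's calls.

```bash
sed -i 's/^def cam/import functools\n@functools.cache\ndef cam/' h.py; python3 fit.py
```

```text
stand [593.627  41.093  -3.381] 183.67930025629698
[[0.4, 0.2], [-0.3, -0.2], [0.4, 0.4], [0.1, -0.6], [0.4, 0.5], [0.1, -0.7], [-0.0, -0.1], [0.2, -1.9], [0.3, 0.3], [0.2, -0.7], [0.5, 0.4], [-4.7, 18.4], [-19.9, 4.6], [-3.9, 18.7], [-20.1, 6.0], [4.1, -18.8], [21.4, -7.0], [4.1, -18.1], [19.6, -6.6]]
36 585.0979715938669 6.117998237237238
-36 602.1555050230321 76.06827024037463
charger [ 570.243 -324.028   -0.58 ] 5.987492796609815
[[0.6, 0.3], [-0.3, -1.2], [0.5, 0.7], [-0.3, -0.6], [0.9, 0.0], [1.0, 0.5], [0.5, -0.6], [1.4, 0.7], [0.3, -2.5], [0.7, -0.3], [-0.9, -0.6]]
22 582.3017027074173 -305.62696698533887
-22 558.1847540642387 -342.42877112783015
stud [[593.38563003  40.92975181  96.        ]] [[588.5155197   35.19568148  96.        ]]
cell [[ 583.39501781 -303.69170188   69.        ]] [[ 580.60425353 -308.83020585   69.        ]]
cell [[ 560.59503447 -340.63590481   69.        ]] [[ 557.64337709 -344.11055447   69.        ]]
cap top [236.44669914 209.73435593] [24.57869339 25.13818741] [[551.91942696 310.60065647   3.        ]]
cap side [258.7460022  159.16061211] [19.69491577 26.1591053 ] [[548.41369737 306.78635266   3.        ]]
```

```bash
python3 - <<'E'
s=open('fit.py').read()
s=s.replace("[35,-90,40]","[@35,-90,40]").replace("[35,90,40]","[@35,90,40]").replace("[-35,","[35,").replace("[@35","[-35")
s=s.replace('    best=None','  for use in ("ts","t","s"):\n    best=None').replace("if a:","if a and 't' in use:").replace("if b:","if b and 's' in use:").replace("print(name,","print(name,use,").replace("; print(R_.round(1).tolist())","; print(abs(R_).max(1).round(1))")
open('fit.py','w').write(s)
E
python3 fit.py
```

```text
stand ts [593.108  40.659  -3.387] 4.274491149974631
[0.5 0.2 0.5 0.5 0.7 0.5 0.1 1.8 0.5 0.5 0.6 0.2 1.  0.5 0.9 0.1 0.1 0.5
 0.7]
36 584.3627329396057 5.737031693216892
-36 601.8533717483625 75.58026725731153
stand t [594.337  41.673   2.903] 0.7891045624739159
[0.2 0.2 0.3 0.3 0.2 0.3 0.2 0.2 0.6 0.8]
36 585.8186202695124 6.695930287782055
-36 602.8562732504911 76.65104719069168
stand s [591.484  38.917   2.893] 1.3643880339124537
[0.4 0.1 0.2 1.2 0.1 0.5 0.8 0.6 0.2]
36 582.613713078255 4.027376318040773
-36 600.354151244839 73.80758019892389
charger ts [ 570.243 -324.028   -0.58 ] 5.987492796609815
[0.6 1.2 0.7 0.6 0.9 1.  0.6 1.4 2.5 0.7 0.9]
22 582.3017027074173 -305.62696698533887
-22 558.1847540642387 -342.42877112783015
charger t [ 5.71485e+02 -3.21014e+02 -5.67000e-01] 0.5871955267531148
[0.3 0.3 0.2 0.2 0.8 0.4]
22 583.3098333335649 -302.46247118975236
-22 559.6595047413853 -339.5658666877647
charger s [ 568.69  -326.574   -0.597] 1.3765832174083275
[0.2 0.5 0.6 1.6 0.4]
22 581.0636552527045 -308.38305242566406
-22 556.317088951654 -344.7644687849499
stud [[593.38563003  40.92975181  96.        ]] [[588.5155197   35.19568148  96.        ]]
cell [[ 583.39501781 -303.69170188   69.        ]] [[ 580.60425353 -308.83020585   69.        ]]
cell [[ 560.59503447 -340.63590481   69.        ]] [[ 557.64337709 -344.11055447   69.        ]]
cap top [236.44669914 209.73435593] [24.57869339 25.13818741] [[551.91942696 310.60065647   3.        ]]
cap side [258.7460022  159.16061211] [19.69491577 26.1591053 ] [[548.41369737 306.78635266   3.        ]]
```

```bash
r="x"; python3 -m creep '0.0174 -0.036 -0.004 0 0 -0.08 100;0.0174 -0.036 -0.004 0 0 -0.08 100;0.0174 -0.036 -0.004 0 0 -0.08 100;0.0174 -0.036 -0.004 0 0 -0.08 100;0.0174 -0.036 -0.004 0 0 -0.08 100;0.0174 -0.036 -0.004 0 0 -0.08 100;0.0174 -0.036 -0.004 0 0 -0.08 100;0.0174 -0.036 -0.004 0 0 -0.08 100'
python3 -m creep '0.0174 -0.036 -0.004 0 0 -0.08 100;0.0174 -0.036 -0.004 0 0 -0.08 100;0.0174 -0.036 -0.004 0 0 -0.08 100;0.0174 -0.036 -0.004 0 0 -0.08 100;0.0174 -0.036 -0.004 0 0 -0.08 100;0.0174 -0.036 -0.004 0 0 -0.08 100;0.0174 -0.036 -0.004 0 0 -0.08 100;0.0174 -0.036 -0.004 0 0 -0.08 100'
python3 -m creep '0.0174 -0.036 -0.004 0 0 -0.08 100;0.0174 -0.036 -0.004 0 0 -0.08 100;0.0174 -0.036 -0.004 0 0 -0.08 100;0.0174 -0.036 -0.004 0 0 -0.08 100;0.0174 -0.036 -0.004 0 0 -0.08 100;0.0174 -0.036 -0.004 0 0 -0.08 100;0 0 0 0 0 0 100;0 0 0 0 0 0 100'
```

```text
time: 1.37
tool_pos: [338.1, 196.3, 260.4]
tcp_rot: [3.14, 0.0, 2.11]
contact_force: [1.3, -0.2, -0.1]
grip_width: 91.6
finger_force: 0.0
time: 2.03
tool_pos: [477.4, -92.1, 228.2]
tcp_rot: [3.141, 0.0, 1.469]
contact_force: [0.1, 0.1, -0.0]
grip_width: 91.8
finger_force: 0.0
time: 2.7
tool_pos: [581.2, -307.9, 202.5]
tcp_rot: [-3.14, -0.0, 0.991]
contact_force: [-0.6, 0.3, -1.1]
grip_width: 92.3
finger_force: 0.0
```

```bash
python3 -m creep '0.0005 0.001 -0.03 0 0 0 100;0.0005 0.001 -0.03 0 0 0 100;0 0 -0.02 0 0 0 100;0 0 -0.011 0 0 0 100;0 0 0 0 0 0 100;0 0 0 0 0 0 0;0 0 0 0 0 0 0;0 0 0 0 0 0 0'
python3 -m creep '0 0 0 0 0 0 0;0 0 0 0 0 0 0;0 0 0 0 0 0 0;0 0 0 0 0 0 0;0 0 0 0 0 0 0'
```

```text
time: 3.37
tool_pos: [583.1, -304.3, 115.3]
tcp_rot: [3.138, 0.0, 0.994]
contact_force: [-0.5, 0.9, 1.1]
grip_width: 76.3
finger_force: 0.0
time: 3.78
tool_pos: [582.3, -304.0, 113.3]
tcp_rot: [3.141, -0.0, 0.994]
contact_force: [-0.4, -0.2, 0.6]
grip_width: 43.0
finger_force: 0.0
```

```bash
python3 -m creep '0 0 0 0 0 0 0;0 0 0 0 0 0 0;0 0 0 0 0 0 0;0 0 0 0 0 0 0;0 0 0 0 0 0 0;0 0 0 0 0 0 0;0 0 0 0 0 0 0'
```

```text
time: 4.37
tool_pos: [582.3, -303.9, 113.2]
tcp_rot: [-3.142, -0.0, 0.994]
contact_force: [-0.1, -0.0, 0.0]
grip_width: 16.5
finger_force: 29.9
```

```bash
python3 -m creep '0 0 0.02 0 0 0 0;0 0 0.035 0 0 0 0;0 0 0.035 0 0 0 0;0.0002 0.0387 0 0 0 0.0416 0;0.0002 0.0387 0 0 0 0.0416 0;0.0002 0.0387 0 0 0 0.0416 0;0.0002 0.0387 0 0 0 0.0416 0;0.0002 0.0387 0 0 0 0.0416 0'
python3 -m creep '0.0003 0.0387 0 0 0 0.0416 0;0.0003 0.0387 0 0 0 0.0416 0;0.0003 0.0387 0 0 0 0.0416 0;0 0 -0.018 0 0 0 0;0 0 -0.018 0 0 0 0;0 0 0 0 0 0 0;0 0 0 0 0 0 0;0 0 0 0 0 0 0'
python3 - <<'E'
from h import *
t=avg("top",4); s=avg("side",4); np.savez("a1.npz",t=t,s=s)
im=np.hstack([crop(t,275,160,66,70,6),crop(s,285,140,66,70,6)]); im=np.clip(im*1.4,0,255).astype(np.uint8); cv2.imwrite("pics/c2.png",im)
o=readout.get_obs(); print(o['tool_pos'],o['tcp_rot'],o['grip_width'],o['finger_force'])
E
```

```text
time: 5.03
tool_pos: [582.9, -108.8, 203.4]
tcp_rot: [3.141, -0.0, 1.203]
contact_force: [1.1, -0.1, -0.7]
grip_width: 16.3
finger_force: 29.9
time: 5.7
tool_pos: [584.7, 5.2, 168.1]
tcp_rot: [3.14, -0.0, 1.326]
contact_force: [0.8, -0.4, -0.1]
grip_width: 16.1
finger_force: 29.9
[584.3178959    5.42635224 167.56841668] [ 3.14099490e+00 -6.66235295e-05  1.32621912e+00] 16.58502561268381 29.905392664066852
```

View pics/c2.png

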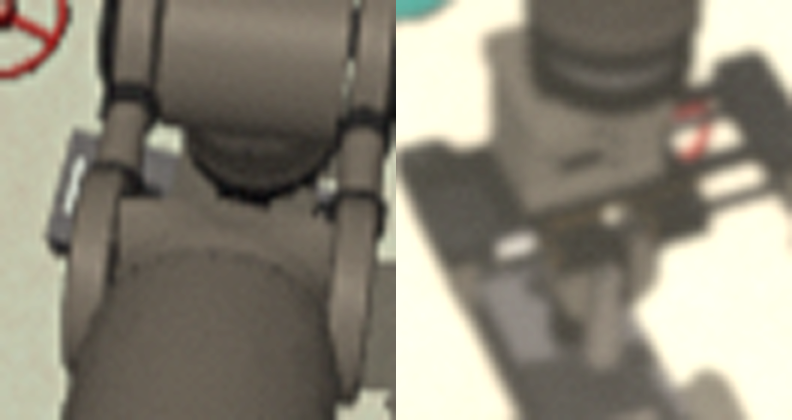

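```bash
python3 - <<'E'
from h import *
o=readout.get_obs(); T=o['tool_pos']; M=R.from_euler('xyz',o['tcp_rot']).as_matrix()
def d(P): return ((proj("side",P)-[285,140]+.5)*6-.5+[396,0]).round(0)
pts={'tcp':[0,0,0],'cellbot':[0,0,109],'celltop':[0,0,44],'f+in':[0,9,66],'f-in':[0,-9,66],'f+out':[0,28,66],'f-out':[0,-28,66]}
for k,p in pts.items(): print(k,d(T+M@p))
print('pocket one',d([584.3,5.7,40]))
s=np.load("a1.npz")['s']; im=crop(s,300,165,40,46,12)
g=im.astype(float); g=(g-20)*1.6; cv2.imwrite("pics/c3.png",np.clip(g,0,255).astype(np.uint8))
def e(P): return ((proj("side",P)-[300,165]+.5)*12-.5).round(0)
for k,p in pts.items(): print(k,e(T+M@p))
print('pocket one',e([584.3,5.7,40]))
E
```

```text
tcp [[606. 210.]]
cellbot [[601. 355.]]
celltop [[604. 271.]]
f+in [[620. 295.]]
f-in [[586. 305.]]
f+out [[655. 285.]]
f-out [[551. 316.]]
pocket one [[599. 378.]]
tcp [[241. 121.]]
cellbot [[230. 411.]]
celltop [[237. 243.]]
f+in [[268. 291.]]
f-in [[201. 311.]]
f+out [[338. 270.]]
f-out [[130. 333.]]
pocket one [[227. 456.]]
```

View pics/c3.png

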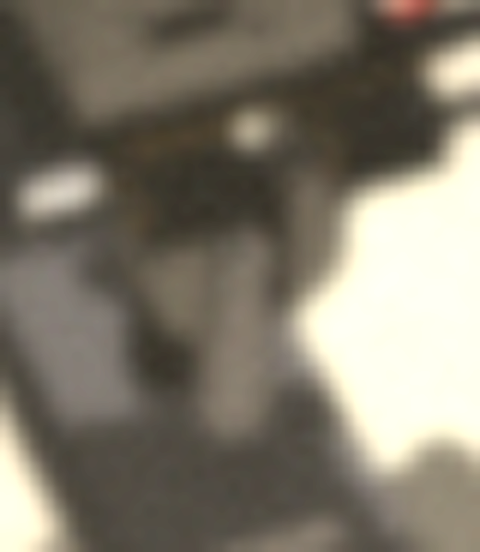

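```bash
python3 - <<'E'
from h import *
for p in ([232,414],[234,412],[236,416]): print(unproj("side",[(np.array(p)+.5)/12-.5+[300,165]],58.4))
E
```

```text
[[584.31048007   4.4688685   58.4       ]]
[[585.12022986   4.70382279  58.4       ]]
[[584.74998053   3.34817198  58.4       ]]
```

```bash
python3 -m creep '-0.0005 -0.0005 -0.01 0 0 0 0;-0.0007 0 -0.005 0 0 0 0;0 0 -0.003 0 0 0 0;0 0 -0.003 0 0 0 0;0 0 -0.003 0 0 0 0;0 0 0 0 0 0 0'; python3 -m creep '0 0 -0.003 0 0 0 0;0 0 -0.003 0 0 0 0;0 0 0 0 0 0 0'
```

```text
time: 6.6
tool_pos: [582.9, 5.3, 142.5]
tcp_rot: [-3.141, -0.0, 1.327]
contact_force: [1.1, 0.2, -1.6]
grip_width: 16.3
finger_force: 29.9
time: 6.85
tool_pos: [583.0, 5.2, 136.7]
tcp_rot: [-3.141, -0.0, 1.327]
contact_force: [1.0, 1.9, -1.4]
grip_width: 16.2
finger_force: 29.9
```

```bash
python3 -m creep '0 0 -0.006 0 0 0 0;0 0 -0.006 0 0 0 0;0 0 -0.005 0 0 0 0;0 0 -0.003 0 0 0 0;0 0 0 0 0 0 0;0 0 0 0 0 0 0'
```

```text
time: 7.35
tool_pos: [583.0, 5.3, 116.8]
tcp_rot: [-3.141, -0.0, 1.327]
contact_force: [1.7, 1.9, -2.4]
grip_width: 16.2
finger_force: 29.9
```

```bash
python3 -m creep '0 0 -0.001 0 0 0 0;0 0 -0.0012 0 0 0 0;0 0 0 0 0 0 0'; python3 -m creep '0 0 0 0 0 0 25;0 0 0 0 0 0 45;0 0 0 0 0 0 45;0 0 0 0 0 0 45;0 0 0 0 0 0 45;0 0 0 0 0 0 45'
```

```text
time: 7.6
tool_pos: [583.2, 5.2, 115.2]
tcp_rot: [3.141, -0.0, 1.327]
contact_force: [2.6, 1.8, 0.1]
grip_width: 16.0
finger_force: 29.9
time: 8.1
tool_pos: [582.9, 5.0, 115.0]
tcp_rot: [-3.141, 0.0, 1.327]
contact_force: [-0.3, 0.1, -0.1]
grip_width: 41.1
finger_force: 0.0
```

```bash
python3 -m creep '0 0 0.02 0 0 0 45;0 0 0.035 0 0 0 45;0 0 0.035 0 0 0 60;-0.0027 -0.0385 0 0 0 -0.037 60;-0.0027 -0.0385 0 0 0 -0.037 60;-0.0027 -0.0385 0 0 0 -0.037 60;-0.0027 -0.0385 0 0 0 -0.037 60;-0.0027 -0.0385 0 0 0 -0.037 60'
python3 -m creep '-0.0027 -0.0385 0 0 0 -0.037 60;-0.0027 -0.0385 0 0 0 -0.037 60;-0.0027 -0.0385 0 0 0 -0.037 60;-0.0026 -0.0385 0 0 0 -0.037 60;0 0 0 0 0 0 60;0 0 0 0 0 0 60'
python3 - <<'E'
from h import *
t=avg("top",3); s=avg("side",3); np.savez("a2.npz",t=t,s=s)
im=np.hstack([crop(t,270,165,66,58,6),crop(s,285,165,66,58,6)]); im=np.clip(im*1.4,0,255).astype(np.uint8); cv2.imwrite("pics/c4.png",im)
E
```

```text
time: 8.77
tool_pos: [569.1, -189.0, 205.2]
tcp_rot: [3.141, 0.0, 1.14]
contact_force: [0.5, -0.2, 0.5]
grip_width: 55.0
finger_force: 0.0
time: 9.27
tool_pos: [557.9, -343.5, 204.4]
tcp_rot: [-3.141, 0.0, 0.99]
contact_force: [-0.2, 0.4, -0.3]
grip_width: 54.8
finger_force: 0.0
```

View pics/c4.png

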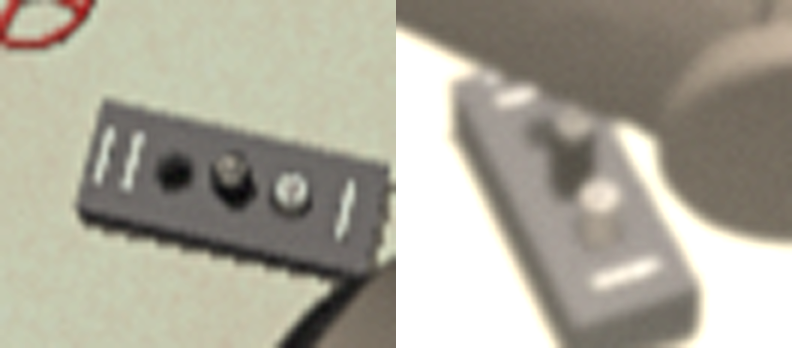

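```bash
python3 -m creep '0.001 0.0015 -0.03 0 0 0 60;0 0 -0.03 0 0 0 60;0 0 -0.02 0 0 0 60;0 0 -0.011 0 0 0 60;0 0 0 0 0 0 0;0 0 0 0 0 0 0;0 0 0 0 0 0 0;0 0 0 0 0 0 0'
python3 -m creep '0 0 0 0 0 0 0;0 0 0 0 0 0 0;0 0 0 0 0 0 0;0 0 0 0 0 0 0;0 0 0 0 0 0 0'
```

```text
time: 10.23
tool_pos: [560.6, -340.3, 115.9]
tcp_rot: [3.138, 0.0, 0.994]
contact_force: [-0.9, 0.6, -0.7]
grip_width: 33.1
finger_force: 0.0
time: 10.65
tool_pos: [560.2, -340.2, 114.9]
tcp_rot: [3.14, 0.0, 0.994]
contact_force: [-0.0, 0.2, 4.0]
grip_width: 16.1
finger_force: 30.0
```

```bash
python3 -m creep '0 0 0.025 0 0 0 0;0 0 0.04 0 0 0 0;0 0 0.04 0 0 0 0;0.0037 0.0379 0 0 0 0.0304 0;0.0037 0.0379 0 0 0 0.0304 0;0.0037 0.0379 0 0 0 0.0304 0;0.0037 0.0379 0 0 0 0.0304 0;0.0037 0.0379 0 0 0 0.0304 0'
python3 -m creep '0.0037 0.0379 0 0 0 0.0304 0;0.0037 0.0379 0 0 0 0.0304 0;0.0037 0.0379 0 0 0 0.0304 0;0.0037 0.0379 0 0 0 0.0304 0;0.0038 0.0379 0 0 0 0.0304 0;0.0038 0.0379 0 0 0 0.0304 0;0 0 0 0 0 0 0;0 0 0 0 0 0 0'
python3 -m creep '0 0 -0.02 0 0 0 0;0 0 -0.025 0 0 0 0;0 0 0 0 0 0 0;0 0 0 0 0 0 0'
python3 - <<'E'
from h import *
s=avg("side",4); im=(crop(s,285,140,48,46,12).astype(float)-20)*1.6; cv2.imwrite("pics/c5.png",np.clip(im,0,255).astype(np.uint8))
o=readout.get_obs(); T=o['tool_pos']; print(T,o['tcp_rot'])
print(((proj("side",[T-[0,0,110],T-[0,0,45],[601.9,75.6,40],[600.35,73.8,40]])-[285,140]+.5)*12).round())
E
```

```text
time: 11.32
tool_pos: [577.9, -148.7, 218.8]
tcp_rot: [-3.141, 0.0, 1.147]
contact_force: [0.3, 0.4, -1.0]
grip_width: 16.1
finger_force: 30.0
time: 11.98
tool_pos: [600.3, 79.1, 218.6]
tcp_rot: [-3.141, 0.0, 1.332]
contact_force: [0.8, 0.6, -1.2]
grip_width: 15.9
finger_force: 30.0
time: 12.32
tool_pos: [600.0, 75.7, 173.0]
tcp_rot: [-3.138, 0.001, 1.326]
contact_force: [-0.3, -0.5, 0.5]
grip_width: 16.1
finger_force: 30.0
[601.47020172  76.46338822 175.60234282] [ 3.13897968e+00 -5.59496643e-04  1.32718055e+00]
[[302. 495.]
 [305. 323.]
 [305. 560.]
 [304. 567.]]
```

View pics/c5.png

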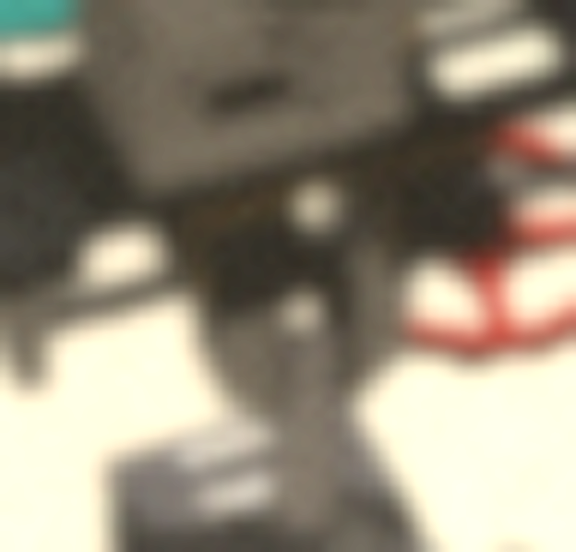

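```bash
python3 -m creep '-0.0004 0 -0.012 0 0 0 0;0 0 -0.008 0 0 0 0;0 0 -0.005 0 0 0 0;0 0 -0.003 0 0 0 0;0 0 -0.003 0 0 0 0;0 0 -0.003 0 0 0 0;0 0 0 0 0 0 0;0 0 0 0 0 0 0'
```

```text
time: 13.18
tool_pos: [600.4, 77.1, 140.0]
tcp_rot: [3.141, -0.0, 1.328]
contact_force: [0.5, 1.1, -0.7]
grip_width: 16.2
finger_force: 30.0
```

```bash
python3 -m creep '0 0 -0.006 0 0 0 0;0 0 -0.006 0 0 0 0;0 0 -0.006 0 0 0 0;0 0 -0.003 0 0 0 0;0 0 0 0 0 0 0;0 0 0 0 0 0 0'
```

```text
time: 13.68
tool_pos: [600.3, 77.2, 118.6]
tcp_rot: [-3.141, -0.0, 1.328]
contact_force: [1.5, 0.3, -1.7]
grip_width: 16.2
finger_force: 30.0
```

```bash
python3 -m creep '0 0 -0.001 0 0 0 0;0 0 -0.0014 0 0 0 0;0 0 0 0 0 0 0;0 0 0 0 0 0 25;0 0 0 0 0 0 45;0 0 0 0 0 0 45;0 0 0 0 0 0 45;0 0 0 0 0 0 45'; python3 -m creep '0 0 0 0 0 0 45;0 0 0.02 0 0 0 45;0 0 0.035 0 0 0 60;0 0 0.035 0 0 0 60;0 0 0 0 0 0 60'
```

```text
time: 14.35
tool_pos: [600.2, 76.9, 116.6]
tcp_rot: [-3.141, 0.0, 1.328]
contact_force: [0.1, 0.8, -0.1]
grip_width: 40.3
finger_force: 0.0
time: 14.77
tool_pos: [603.2, 77.1, 213.9]
tcp_rot: [3.13, -0.003, 1.328]
contact_force: [0.6, 0.9, 0.2]
grip_width: 53.9
finger_force: 0.0
```

```bash
python3 -m creep '-0.0084 0.0387 0 0 0 0 60;-0.0084 0.0387 0 0 0 0 60;-0.0084 0.0387 0 0 0 0 60;-0.0084 0.0387 0 0 0 0 60;-0.0083 0.0387 0 0 0 0 60;-0.0083 0.0387 0 0 0 0 60;0 0 0 0 0 0 60;0 0 0 0 0 0 60'
python3 -m creep '0 0 -0.035 0 0 0 60;0 0 -0.035 0 0 0 60;0 0 -0.03 0 0 0 60;0 0 -0.018 0 0 0 60;0 0 0 0 0 0 60;0 0 0 0 0 0 60;0 0 0 0 0 0 60'; python3 -c "
from plant import readout; print(readout.get_obs()['joint_positions'])"
```

```text
time: 15.43
tool_pos: [549.1, 311.4, 206.3]
tcp_rot: [3.142, 0.0, 1.332]
contact_force: [1.0, -1.9, -0.3]
grip_width: 55.3
finger_force: 0.0
time: 16.02
tool_pos: [551.3, 308.7, 90.2]
tcp_rot: [3.139, -0.001, 1.327]
contact_force: [-0.4, -0.9, 0.0]
grip_width: 55.1
finger_force: 0.0
[ 3.89359110e-01  7.39068730e-01  1.43719022e+00 -2.47472766e-04
  9.62807097e-01  6.33349996e-01]
```

```bash
python3 -m creep '0 0 -0.007 0 0 0 60;0 0 -0.006 0 0 0 60;0 0 0 0 0 0 0;0 0 0 0 0 0 0;0 0 0 0 0 0 0;0 0 0 0 0 0 0;0 0 0 0 0 0 0;0 0 0 0 0 0 0'
```

```text
time: 16.68
tool_pos: [550.3, 309.4, 75.9]
tcp_rot: [3.141, -0.0, 1.328]
contact_force: [-0.4, -0.1, 0.4]
grip_width: 29.8
finger_force: 30.0
```

```bash
python3 - <<'E'
from h import *
s=avg("side",3); im=(crop(s,230,120,56,54,10).astype(float)-20)*1.4; cv2.imwrite("pics/c6.png",np.clip(im,0,255).astype(np.uint8))
o=readout.get_obs(); print(o['tool_pos'],o['grip_width'],o['finger_force'],o['contact_force'])
E
```

```text
[550.24331421 309.36028163  75.94055926] 29.97396702389018 30.000388137996197 [-1.28322745  0.40892116  1.57307089]
```

View pics/c6.png

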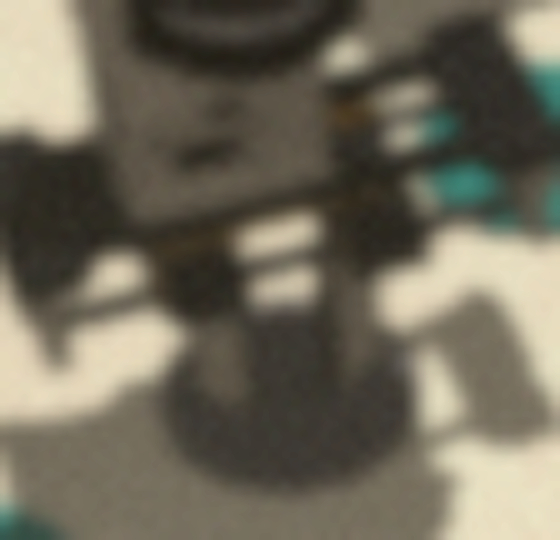

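```bash
python3 -m creep '0 0 0 0 0 0 60;0 0 0 0 0 0 60;0 0 0.003 0 0 0 60;0 0 0 0 0 0 60;0 0 0 0 0 0.1208 60;0 0 0 0 0 0.1208 60;0 0 0 0 0 0.1208 60;0 0 0 0 0 0.1208 60'
python3 -m creep '0 0 0 0 0 0.1208 60;0 0 0 0 0 0.1208 60;0 0 0 0 0 0.1208 60;0 0 0 0 0 0.1208 60;0 0 0 0 0 0.1208 60;0 0 0 0 0 0.1208 60;0 0 0 0 0 0.1208 60;0 0 0 0 0 0.1208 60'
python3 -m creep '0 0 0 0 0 0.1208 60;0 0 -0.003 0 0 0 60;0 0 -0.0025 0 0 0 60;0 0 0 0 0 0 60;0 0 0 0 0 0 0;0 0 0 0 0 0 0;0 0 0 0 0 0 0;0 0 0 0 0 0 0'
python3 -m creep '0 0 0 0 0 0 0;0 0 0 0 0 0 0;0 0 0 0 0 0 0;0 0 0 0 0 0 0'; python3 -c "
from plant import readout; print(readout.get_obs()['joint_positions'])"
```

```text
time: 17.5
tool_pos: [550.1, 309.2, 78.7]
tcp_rot: [3.141, 0.0, 1.817]
contact_force: [-0.3, -0.1, 0.5]
grip_width: 55.1
finger_force: 0.0
time: 18.17
tool_pos: [550.1, 309.2, 78.7]
tcp_rot: [3.142, 0.0, 2.784]
contact_force: [0.4, 0.7, -0.2]
grip_width: 55.3
finger_force: 0.0
time: 18.83
tool_pos: [550.2, 309.3, 73.2]
tcp_rot: [3.141, 0.0, 2.898]
contact_force: [0.2, -0.1, 0.3]
grip_width: 33.3
finger_force: 0.0
time: 19.17
tool_pos: [550.2, 309.2, 73.2]
tcp_rot: [3.141, 0.0, 2.898]
contact_force: [0.3, 0.3, 1.2]
grip_width: 29.5
finger_force: 30.0
[ 3.90716048e-01  7.61424648e-01  1.44761560e+00  6.04878179e-05
  9.32319431e-01 -9.36799490e-01]
```

```bash
python3 -m creep '0 0 0.02 0 0 0 0;0 0 0.03 0 0 0 0;0 0 0.04 0 0 0 0;0 0 0.032 0 0 0 0;0.0061 -0.0384 0 0 0 0 0;0.0061 -0.0384 0 0 0 0 0;0.0061 -0.0384 0 0 0 0 0;0.0061 -0.0384 0 0 0 0 0'
python3 -m creep '0.0061 -0.0384 0 0 0 0 0;0.0061 -0.0384 0 0 0 0 0;0.0061 -0.0382 0 0 0 0 0;0 0 0 0 0 0 0;0 0 0 0 0 0 0;0 0 0 0 0 0 0'
python3 - <<'E'
from h import *
s=avg("side",4); im=(crop(s,275,130,66,60,9).astype(float)-10)*1.5; cv2.imwrite("pics/c7.png",np.clip(im,0,255).astype(np.uint8))
o=readout.get_obs(); T=o['tool_pos']; print(T,o['tcp_rot'],o['grip_width'],o['contact_force'])
th=np.linspace(0,6.28,13)
print(((proj("side",[T-[0,0,73.2],[593.1,40.7,96],[593.1,40.7,74]])-[275,130]+.5)*9).round())
E
```

```text
time: 19.83
tool_pos: [574.3, 154.3, 195.4]
tcp_rot: [3.141, 0.0, 2.899]
contact_force: [1.4, -0.2, -0.9]
grip_width: 29.5
finger_force: 30.0
time: 20.33
tool_pos: [592.6, 40.8, 195.0]
tcp_rot: [3.141, -0.001, 2.898]
contact_force: [0.9, -0.0, -0.8]
grip_width: 29.5
finger_force: 30.0
[592.61318042  42.07808134 195.13629909] [ 3.14134918e+00 -1.48186937e-04  2.90036402e+00] 29.859019826903555 [-0.18148238 -0.14521483 -0.50546825]
[[357. 423.]
 [359. 476.]
 [358. 519.]]
```

View pics/c7.png

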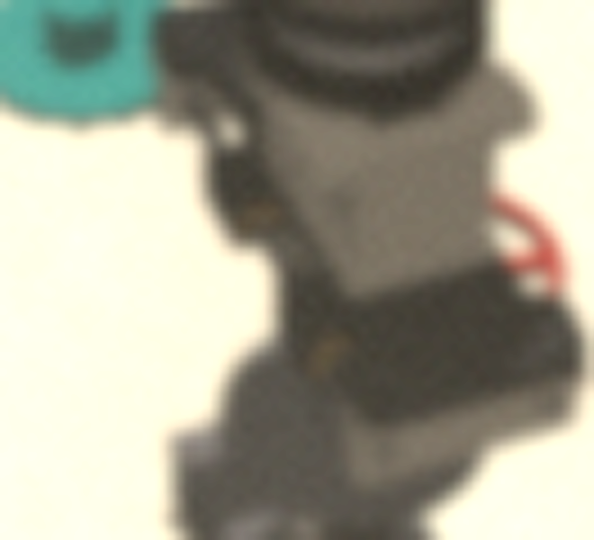

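```bash
python3 -m creep '0.0004 -0.0006 -0.012 0 0 0 0;0 0 -0.008 0 0 0 0;0 0 -0.003 0 0 0 0;0 0 -0.003 0 0 0 0;0 0 0 0 0 0 0;0 0 0 0 0 0 0'; python3 -m creep '0 0 -0.002 0 0 0 0;0 0 -0.002 0 0 0 0;0 0 0 0 0 0 0;0 0 0 0 0 0 0'
```

```text
time: 21.03
tool_pos: [593.3, 40.2, 169.2]
tcp_rot: [3.142, 0.0, 2.899]
contact_force: [-0.1, -0.3, -0.5]
grip_width: 29.5
finger_force: 30.0
time: 21.37
tool_pos: [593.2, 40.0, 165.1]
tcp_rot: [3.142, -0.0, 2.898]
contact_force: [1.0, 0.0, -0.5]
grip_width: 29.6
finger_force: 30.0
```

```bash
python3 -m creep '0 0 -0.002 0 0 0 0;0 0 -0.002 0 0 0 0;0 0 0 0 0 0 0;0 0 0 0 0 0 0'; python3 -m creep '0 0 -0.001 0 0 0 0;0 0 -0.001 0 0 0 0;0 0 0 0 0 0 0;0 0 0 0 0 0 0'
```

```text
time: 21.7
tool_pos: [593.1, 40.1, 161.0]
tcp_rot: [3.142, -0.0, 2.898]
contact_force: [0.8, 0.3, -0.1]
grip_width: 29.5
finger_force: 30.0
time: 22.03
tool_pos: [593.3, 40.2, 159.9]
tcp_rot: [3.141, 0.001, 2.898]
contact_force: [-1.0, 1.0, 5.3]
grip_width: 29.3
finger_force: 30.0
```

```bash
for i in 1; do python3 -m creep '0 0 -0.001 0 0 0 0;0 0 0 0 0 0 0;0 0 0 0 0 0 0'; python3 -m creep '0 0 -0.001 0 0 0 0;0 0 0 0 0 0 0;0 0 0 0 0 0 0'; done
```

```text
time: 22.28
tool_pos: [593.5, 40.2, 159.5]
tcp_rot: [3.141, 0.002, 2.899]
contact_force: [-2.5, 0.9, 7.2]
grip_width: 29.7
finger_force: 30.0
time: 22.53
tool_pos: [593.6, 40.2, 158.7]
tcp_rot: [3.141, 0.002, 2.899]
contact_force: [-2.7, 1.5, 9.8]
grip_width: 29.6
finger_force: 30.0
```

```bash
python3 -m creep '-0.0005 0.0002 -0.001 0 0 0 0;0 0 0 0 0 0 0;0 0 0 0 0 0 0'; python3 -m creep '0 0 -0.001 0 0 0 0;0 0 0 0 0 0 0;0 0 0 0 0 0 0'
```

```text
time: 22.78
tool_pos: [593.1, 40.3, 157.5]
tcp_rot: [3.141, 0.002, 2.898]
contact_force: [-2.0, 0.8, 8.6]
grip_width: 29.4
finger_force: 30.0
time: 23.03
tool_pos: [593.0, 40.3, 156.0]
tcp_rot: [3.141, 0.001, 2.898]
contact_force: [-1.1, 0.7, 4.7]
grip_width: 29.4
finger_force: 30.0
```

```bash
python3 -m creep '0 0 -0.002 0 0 0 0;0 0 -0.002 0 0 0 0;0 0 -0.002 0 0 0 0;0 0 0 0 0 0 0;0 0 0 0 0 0 0'; python3 -m creep '0 0 -0.001 0 0 0 0;0 0 -0.001 0 0 0 0;0 0 0 0 0 0 0;0 0 0 0 0 0 0'
```

```text
time: 23.45
tool_pos: [592.5, 40.2, 148.4]
tcp_rot: [-3.141, -0.001, 2.898]
contact_force: [0.8, -0.3, -2.9]
grip_width: 29.7
finger_force: 30.0
time: 23.78
tool_pos: [592.7, 40.2, 147.2]
tcp_rot: [3.142, 0.0, 2.898]
contact_force: [-0.6, -0.2, 0.1]
grip_width: 29.6
finger_force: 30.0
```

Clicked through; now build the push to about 15 N.

```bash
python3 -m creep '0 0 -0.001 0 0 0 0;0 0 -0.0007 0 0 0 0;0 0 0 0 0 0 0;0 0 0 0 0 0 0'
```

```text
time: 24.12
tool_pos: [592.8, 40.2, 147.1]
tcp_rot: [3.142, 0.001, 2.899]
contact_force: [-4.8, 0.1, 10.9]
grip_width: 29.3
finger_force: 30.0
```

```bash
python3 -m creep '-0.0003 0 -0.0006 0 0 0 0;0 0 0 0 0 0 0;0 0 0 0 0 0 0;0 0 0 0 0 0 0;0 0 0 0 0 0 0;0 0 0 0 0 0 0;0 0 0 0 0 0 0;0 0 0 0 0 0 0'
python3 - <<'E'
from h import *
t=avg("top",2); s=avg("side",2)
im=np.hstack([crop(t,275,160,66,70,6),crop(s,285,140,66,70,6)]); cv2.imwrite("pics/c8.png",np.clip(im*1.4,0,255).astype(np.uint8))
print(readout.get_obs()['contact_force'],readout.get_obs()['tool_pos'])
E
```

```text
time: 24.78
tool_pos: [592.7, 40.2, 147.1]
tcp_rot: [3.141, 0.002, 2.899]
contact_force: [-4.6, 0.0, 14.1]
grip_width: 29.6
finger_force: 30.0
[-4.14309809 -0.69916543 14.66812392] [592.70588826  40.1811251  147.09015859]
```

View pics/c8.png

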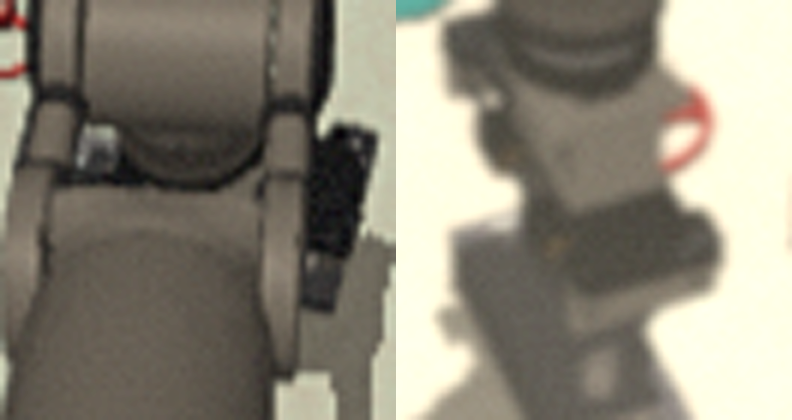

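```bash
python3 -c "
from plant import order; print(order.close_job())"
```

```text
the job is handed in; nothing more can be done
None
```

The job is handed in at about 25 s: a cell is down in the one-bar pocket and then one in the two-bar pocket. The cap is clicked home with the gripper still pressing it at about 14 N. The first cell was confirmed by camera, the second cell and the cap only by tool height and force, and no verdict came back.

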